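# Press a jar lid home through the guard window

### The job

The white lid is only resting on the black sample jar in the lid press: push the tray all the way in with the fingertips so that the jar stands under the ram, then reach down through the window in the top of the guard and press the lever until the lid is fully home, hold it down for about two seconds, and let the lever come back up. Do not touch the guard with its window frame, and keep your fingers off the jar and its lid; nothing is to be picked up, and the two spare jars and the tweezers beside the press stay where they are.

Things in the scene. Friction and masses are not known exactly. Their poses are not given: they have to be found in the camera images.
- press: lid press fixed to the desk: grey base 220 x 150 mm, column, forked head; tray track (66 mm wide) to its left, ending 212 mm from the origin. Origin on the desk under the ram; z up, x from the front (lever end) to the column at the back, y along the track to the drawn-out tray. 'Press x, y, z' below is this frame. Place and yaw (within 0.25 rad) vary
- guard: guard over the press, not to be touched: posts, clear panels and a flat steel top sheet, press x -0.122 to +0.087, y -0.072 to +0.072; its highest part, the rolled window edge, is at z = 0.154. The left panel is open below z = 0.100, where the tray goes in. Same origin and axes as press
- window (a point): centre of the window in the guard's top sheet, press (-0.055, 0, 0.152). Clear opening inside the rolled edge 80 mm along x by 80 mm along y, corners rounded. Below it the space down to z = 0.10 is free but for the lever and the head's two cheeks, whose front ends are at press x = -0.018, top z = 0.130
- lever_pad (a point): centre of the top face of the black finger pad (32 mm along x, 36 mm along y) at the lever's front end, straight below the window centre; at rest at press z = 0.140, 12 mm lower than the window point. It moves with the lever
- lever (a joint): lever angle, rad, about a pivot along y 115 mm behind the pad, at press (0.060, 0, 0.128): 0 = up, grows as the pad is pressed; a spring returns it (2 to 4 N at the pad). The ram sinks 60 mm x angle: meets the lid at 0.06 to 0.09, then the pad needs about 11 N; with the lid home it stops hard near 0.16, pad 18 mm below rest. With no jar it goes to 0.22
- tray (a joint): travel of the loading tray in m: 0 = drawn out to the left (+y), 0.100 = fully home against its stop with the jar straight under the ram. It slides along press -y; friction 2 N
- push_plate (a point): centre of the outer (+y) face of the upright steel plate at the tray's outer end: 62 mm wide along x, 6 mm thick, from z = 0.016 to 0.056. This point is at press (0, 0.255, 0.036) with the tray out, (0, 0.155, 0.036) with it home, then 83 mm outside the guard. Under it the track's top is at z = 0.013, its guide strips at 0.023
- jar: the loose black sample jar, 48 mm in diameter, that stands in the round white nest (51 mm bore, 11 mm deep) of the tray and rides with it. Origin at the centre of its underside, z up; 0.019 above the desk. With the lid it is about 61 mm tall before pressing, 55.5 mm after
- lid (a joint): how far the white push-on lid (53 mm in diameter, 15.5 mm high) has gone down on the jar, in m: 0 to 0.0015 at the start (resting on), 0.006 = fully home. It goes down with 14 N and stays where it is left
- jar_a: bystander: yellow sample jar with white lid, 53 mm in diameter, 55 mm tall, loose behind the track (press x about +0.10, y about 0.13). Origin at the centre of its underside
- jar_b: bystander: black sample jar with white lid, already closed, 53 mm in diameter, 55 mm tall, loose behind the track (press x about +0.11, y about 0.215). Origin at the centre of its underside
- tweezers: bystander: steel tweezers, 126 mm long, 10 mm high, lying on the desk in front of the track (press x about -0.10, y about 0.17). Origin at the centre of its underside
Mind the look-alikes: they are no part of the job. Leave any orange, purple or turquoise look-alike of the jar alone.

How it is judged:
By the outcome, as a careful person would: the job done as asked, in the order asked, and still so for the second after the job is handed in, with the robot touching nothing.
It also fails if it takes over 48 s, if anything falls off the work surface, if the arm or the gripper's body presses on something with over 40 N, if the wrist force passes 120 N, or if a joint passes its speed limit or range.

### The arm

A 6-joint arm with a two-finger parallel gripper is mounted at the origin on a cart in front of the work surface, level with it; the furniture and walls round the work are solid. World frame = base frame: x ahead of the robot, y to its left, z up, the work surface at z = 0. Lengths are in m, angles in rad, forces in N, time in s.
With the tool pointing down it reaches from about 0.375 to 0.825 m from the base axis. Payload 5.5 kg.
Tool frame: the origin (TCP) lies on the centre line of the jaws, within the pads' length; the fingertips stand 19 mm ahead of it and the grasp point (between the pads) is the TCP; z points along the fingers, y is the line along which they close (so a half turn about z gives the same grasp; the last joint's range is limited). The gripper opens to 85 mm and grips with 20 to 120 N. Pads are 22 mm wide; open, the fingers measure 114 mm over their backs; the gripper's body (76 mm by 85 mm) begins 54 mm behind the grasp point. The pads swing forward as they close: fully open they stand 13 mm farther back than shut.
Start: joints at [-1.302, 0.314, -0.047, 1.21, 0, 1.571], TCP at [0.159, -0.578, 0.218] pointing down, gripper open.
Joint ranges: [-2.67, 2.67], [-0.69, 1.73], [-1.03, 1.25], [-2.08, 2.16], [-1.42, 1.45], [-3.14, 3.14]. Speed limits (rad/s): [2.39, 2.39, 3.01, 3.14, 3.14, 3.14].

### API

Orientations are given as a unit quaternion [x, y, z, w].
In Python, from plant import r, viewer, workorder gives the robot as it stands.
- The arm moves only by the tool drive_tool, never from a script. Its argument "series" is a list of rows, each a list of 5 numbers: the opening, from 0 (shut) to 1 (fully open), then the shift along the tool's x, y, z in cm, then the turn about the tool's z in degrees. A call has 1 to 8 rows; each row is the pose to reach, as a shift and turn from the pose commanded when the call began, along the tool's axes at that moment; what a row does not reach only later rows make up. A row lasts 1/12 s, in which the tool goes at most 41.7 mm and 7.16 degrees, less where a joint would pass 70% of its speed; a pose out of reach is approached as far as the arm can. A call with a gripper value outside its range is refused whole. The fingers move at their own pace and stop on an object; "force" is the grip in N (left out, the last holds). Time passes only in rows, so rows that repeat a pose let the fingers close. It gives the time, the measured TCP pose, the force, the opening and the grip force at its end, in the units of the state.
- r.read_state(): the state, without advancing time (a new reading comes with each control period).
- viewer.read_camera(name): name is "side" or "top" or "wrist"; returns a dict with "img" (480x640x3 uint8, red, green, blue), "range_z" (480x640 float32, m along the optical axis (not along the pixel's ray), 0 where there is no reading), "camera_matrix" (3x3 intrinsics, pixels), "k1" (the pictures are not rectified: a ray, as slopes to the right and down, at radius r is drawn at 1 + k1 r^2 times it, then the intrinsics apply), "R" (3x3) and "t" (3): a world point X has camera coordinates R X + t. Camera axes: x right, y down, z forward; pixel columns grow to the right and rows downward; lengths in m; the calibration is good to about 2 mm. A picture is of the moment at which its call begins.
- workorder.close_job(): hands the job in; it is judged then, once.
The state is a dict: "t": time; "qpos": joint angles; "joint_vel": joint speeds; "joint_efforts": joint torques, N m; "position": TCP position; "eef_rot": TCP orientation; "contact_force": force on the tool from outside, world axes, zero at the start; "moment": the same for the moment, N m; "grip_width": opening from 0.0 (shut) to 1.0 (fully open); "grip_force": force on a finger pad.
Only numpy, scipy, OpenCV 4.12 (cv2) and the standard library are available. Lean on these libraries where they do the work, as an engineer would, in place of code of your own. Each camera call takes 0.05 s, during which the arm holds its last target. There are 200 camera calls.

## Working session

There is one attempt and no reset: what is moved stays moved. The work goes in short steps, Python scripts to look and compute and a tool call to move; the robot and the scene stay as the last step left them, time stands still between calls to the robot, and variables do not carry over. Pictures are saved under pics/ and viewed, at most 10 in all, crops included, and the job is handed in when it is done.

Besides the shell and the picture viewer there is one more tool, called after ">>>" as name(argument=value, ...), one argument or row to a line, values as JSON. drive_tool: Moves the arm, as the interface text tells. Its arguments: {"type":"object","properties":{"series":{"type":"array","items":{"type":"array","items":{"type":"number"}}},"force":{"type":"number"}},"required":["series"]}

```bash
mkdir -p pics; cat > h.py <<'E'
import numpy as np, cv2
from plant import r, viewer, workorder
def cam(n):
    c=viewer.read_camera(n); return c
def world(c,u,v,z=None):
    K=c["camera_matrix"]; d=np.array([c["k1"],0,0,0,0],float)
    # model: drawn = ray*(1+k1 r^2)
    p=cv2.undistortPoints(np.array([[[u,v]]],float),K,d)[0,0]
    R,t=c["R"],c["t"]; o=-R.T@t; ray=R.T@np.array([p[0],p[1],1])
    s=(z-o[2])/ray[2] if z is not None else c["range_z"][int(v),int(u)]
    return o+s*ray
E
python3 - <<'E'
from h import *
s=r.read_state(); print({k:np.round(v,3) for k,v in s.items()})
for n in("top","side"):
    c=cam(n); cv2.imwrite(f"pics/{n}0.png",c["img"][:,:,::-1]); np.savez(f"{n}0.npz",**c)
    print(n,-c["R"].T@c["t"],c["R"][2],c["k1"])
E
```

```text
{'t': np.float64(0.0), 'qpos': array([-1.302,  0.314, -0.048,  1.21 ,  0.   ,  1.571]), 'joint_vel': array([ 0.   ,  0.   ,  0.001,  0.001,  0.001, -0.001]), 'joint_efforts': array([ 4.0000e-03, -5.3959e+01,  3.3975e+01,  1.9000e-02,  0.0000e+00,
       -0.0000e+00]), 'position': array([ 0.159, -0.578,  0.217]), 'eef_rot': array([ 0.991,  0.134, -0.   , -0.001]), 'contact_force': array([ 0.29 ,  0.1  , -0.222]), 'moment': array([ 0.025, -0.021, -0.022]), 'grip_force': np.float64(0.0), 'grip_width': np.float64(0.998)}
top [0.30340755 0.08293535 1.10860358] [ 0.21089284 -0.01435431 -0.97740379] -0.04170459934208184
side [0.33166417 0.84040717 0.44764562] [ 0.22842786 -0.89223207 -0.38954159] 0.02483651395598811
```

View pics/top0.png

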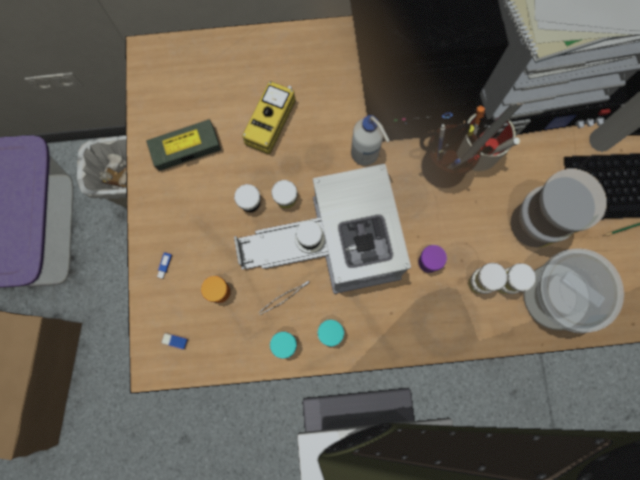

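View pics/side0.png

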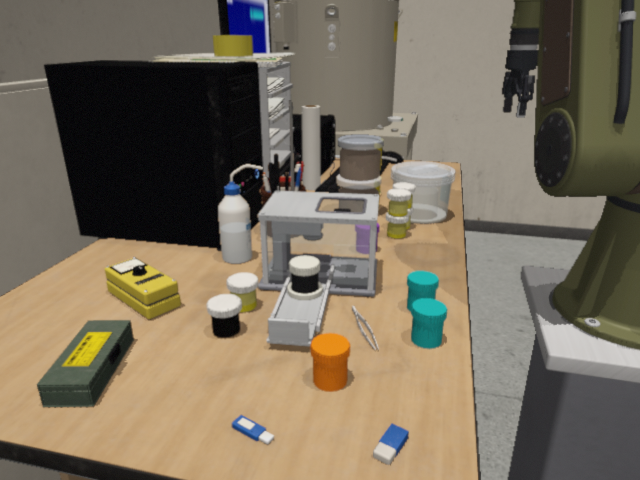

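The top view shows the guard around (362,228), its window with the black pad at (365,241), the jar on the tray at (310,235) and the push plate at about (240,252). These could be mistaken for the jar on the tray:
- jar_a (284,193)
- jar_b (247,198)
- orange (215,290)
- turquoise (284,345) and (331,333)
- purple (433,258)

I choose the white-lidded one on the track, at (310,235), and check it in a crop.

```bash
python3 - <<'E'
from h import *
c=dict(np.load("top0.npz")); im=c["img"]
crop=im[150:310,220:430,::-1]; cv2.imwrite("pics/crop0.png",cv2.resize(crop,None,fx=3.7,fy=3.7,interpolation=cv2.INTER_CUBIC))
# points by depth
P=np.full((480,640,3),np.nan)
for v in range(150,310):
    for u in range(220,430): P[v,u]=world(c,u,v)
np.save("P.npy",P); z=P[:,:,2]
m=((z>0.142)&(z<0.165)).astype(np.uint8)
n,l,st,ce=cv2.connectedComponentsWithStats(m); k=1+st[1:,4].argmax(); print(st[k],ce[k])
cs,h=cv2.findContours((l==k).astype(np.uint8),cv2.RETR_CCOMP,cv2.CHAIN_APPROX_NONE)
for q in cs:
    if len(q)<40: continue
    w=np.array([world(c,*p[0],z=0.152)[:2]*1000 for p in q],np.float32)
    print(len(q),cv2.minAreaRect(w))
for a in [(365,241),(310,235),(284,193),(247,198)]: print(a,world(c,*a))
print(np.nanmedian(z[160:180,230:260]))
E
```

```text
[ 313  164   98  120 6444] [359.92147734 218.83581626]
353 ((541.376708984375, -3.9834213256835938), (210.89129638671875, 144.888916015625), 6.431075572967529)
158 ((504.9314880371094, -8.156566619873047), (84.21966552734375, 83.38963317871094), 6.3759989738464355)
(365, 241) [ 0.50610869 -0.00885538  0.14053427]
(310, 235) [0.54189453 0.09521002 0.08023872]
(284, 193) [0.64389006 0.14221354 0.05557518]
(247, 198) [0.64019021 0.22098268 0.05665711]
-0.0002987772175038206
```

View pics/crop0.png

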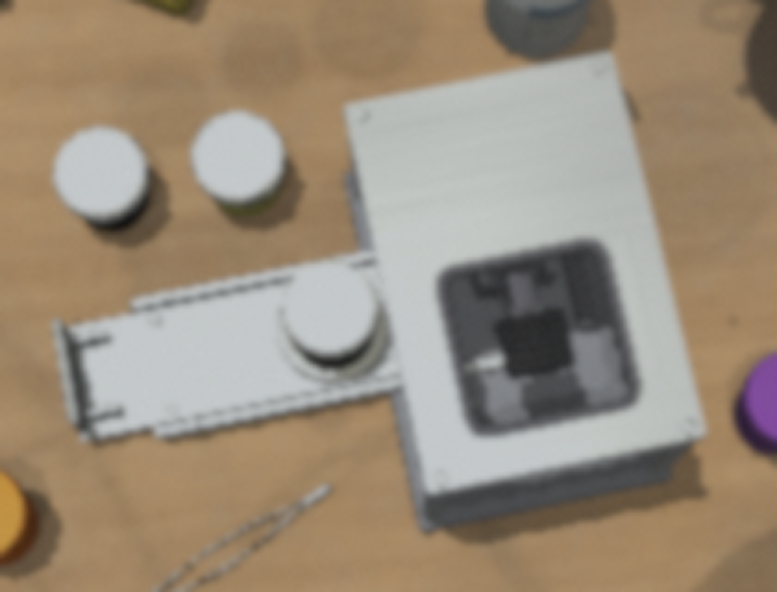

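The crop confirms the choice: the black jar with the loose white lid sits in its nest on the track, with the plate at crop (75,380). The sheet measures 211 x 145 mm against 209 x 144 given. From it the press yaw is 6.4° and the origin is about (0.559, -0.002).

```bash
python3 - <<'E'
from h import *
c=dict(np.load("top0.npz"));P=np.load("P.npy")
yaw=np.radians(6.4);R=np.array([[np.cos(yaw),-np.sin(yaw)],[np.sin(yaw),np.cos(yaw)]]);o=np.array([.559,-.002])
Q=(P[...,:2]-o)@R; z=P[...,2]
m=(z>.045)&(z<.065)&(abs(Q[...,0])<.05)&(Q[...,1]>.2)
print("plate top pressxy",m.sum(),Q[m].mean(0),Q[m].min(0),Q[m].max(0),z[m].mean())
m=(z>.134)&(z<.144)&(c["img"].max(2)<60); print("pad",Q[m].mean(0),m.sum(),z[m].mean())
m=(z>.07)&(z<.09)&(Q[...,1]>.08)&(abs(Q[...,0])<.05); print("lid",Q[m].mean(0),z[m].mean())
H={}
for v in range(0,400,3):
  for u in range(130,640,3):
    w=world(c,u,v)
    if .2<w[0]<.65 and -.7<w[1]<.45:
      k=(round(w[0]*10)/10,round(w[1]*10)/10);H[k]=max(H.get(k,0),w[2])
print({k:round(v,2) for k,v in H.items() if v>.08})
for p in [(0,.30),(0,.255),(-.055,0),(0,.155)]: print(p,o+R@p)
E
```

```text
plate top pressxy 104 [-0.00125125  0.25161965] [-0.04945027  0.24825493] [0.03082515 0.29581821] 0.054217940941395315
pad [-0.05442979  0.00067082] 261 0.1396336441910321
lid [-0.00088668  0.10172849] 0.07838795479539101
{(0.3, 0.1): np.float64(1.11), (0.6, -0.2): np.float64(0.17), (0.6, -0.1): np.float64(0.16), (0.6, -0.3): np.float64(0.2), (0.6, -0.5): np.float64(0.2), (0.6, 0.0): np.float64(0.16), (0.6, -0.4): np.float64(0.2), (0.6, 0.1): np.float64(0.16), (0.5, -0.4): np.float64(0.2), (0.5, -0.3): np.float64(0.2), (0.5, -0.5): np.float64(0.2), (0.5, 0.0): np.float64(0.16), (0.5, -0.1): np.float64(0.16), (0.5, 0.1): np.float64(0.16), (0.4, -0.4): np.float64(0.14), (0.4, -0.5): np.float64(0.13), (0.4, -0.2): np.float64(0.11), (0.4, -0.3): np.float64(0.13), (0.4, -0.1): np.float64(0.16), (0.4, 0.0): np.float64(0.16), (0.4, 0.1): np.float64(0.15), (0.3, -0.5): np.float64(0.13), (0.3, -0.4): np.float64(0.13), (0.3, -0.3): np.float64(0.13)}
(0, 0.3) [0.52555932 0.29613038]
(0, 0.255) [0.53057542 0.25141082]
(-0.055, 0) [ 0.50434276 -0.00813079]
(0, 0.155) [0.54172232 0.15203403]
```

>>> drive_tool(
  series=[
    [0, 0, 0, -4, 0],
    [0, 3, -1, -8, 5],
    [0, 6, -3, -10, 9],
    [0, 9, -6, -10, 9],
    [0, 12, -9, -10, 9],
    [0, 16, -10.5, -10, 9],
    [0, 18, -11.5, -10, 9],
    [0, 18, -11.5, -10, 9],
  ],
  force=60,
)

```text
t: 0.77
position: [0.3056, -0.4161, 0.3183]
eef_rot: [0.998, 0.058, 0.001, -0.001]
contact_force: [-0.6, -0.5, -0.1]
grip_width: 0.007
grip_force: 0.0
```

Pad, plate and lid all lie within 4 mm of where this pose puts them. I go on to the outer side of the plate, staying high above the press.

>>> drive_tool(
  series=[
    [0, 2, -3, 0, 0],
    [0, 4, -6.5, 0, 0],
    [0, 6, -10, 0, 0],
    [0, 8, -13.5, 0, 0],
    [0, 10, -17, 0, 0],
    [0, 12, -20.5, 0, 0],
    [0, 13.5, -24, 0, 0],
    [0, 15, -27.5, 0, 0],
  ],
)

```text
t: 1.43
position: [0.4208, -0.1282, 0.318]
eef_rot: [0.998, 0.056, -0.0, 0.0]
contact_force: [0.7, 0.3, -0.1]
grip_width: 0.004
grip_force: 0.0
```

>>> drive_tool(
  series=[
    [0, 2, -3.5, 0, 0],
    [0, 4, -7, 0, 0],
    [0, 6, -10.5, 0, 0],
    [0, 8, -14, 0, 0],
    [0, 10, -18, 0, 0],
    [0, 11.5, -22, 0, 0],
    [0, 13, -26, 0, 0],
    [0, 14, -30, 0, 0],
  ],
)

```text
t: 2.1
position: [0.5302, 0.0996, 0.3175]
eef_rot: [0.996, 0.083, -0.002, -0.015]
contact_force: [-0.3, -0.7, 0.1]
grip_width: -0.001
grip_force: 0.0
```

>>> drive_tool(
  series=[
    [0, 0.3, -4, 0, 0],
    [0, 0.6, -8, 0, 0],
    [0, 0.8, -10.8, 0, 0],
    [0, 0.8, -10.8, 0, 0],
  ],
)

```text
t: 2.43
position: [0.5329, 0.1438, 0.3214]
eef_rot: [0.993, 0.112, -0.005, -0.032]
contact_force: [0.3, -0.8, 0.0]
grip_width: -0.002
grip_force: 0.0
```

>>> drive_tool(
  series=[
    [0, 0, 0, 0, 0],
    [0, 0, 0, 0, 0],
  ],
)

```text
t: 2.6
position: [0.5327, 0.1431, 0.3214]
eef_rot: [0.993, 0.112, -0.004, -0.032]
contact_force: [-0.5, -1.0, -0.1]
grip_width: -0.002
grip_force: 0.0
```

```bash
python3 - <<'E'
from h import *
s=r.read_state(); print({k:np.round(v,3) for k,v in s.items()})
E
```

```text
{'t': np.float64(2.6), 'qpos': array([0.223, 0.202, 0.039, 1.41 , 0.064, 3.141]), 'joint_vel': array([-0.004, -0.004, -0.004, -0.002, -0.   ,  0.001]), 'joint_efforts': array([ 3.5500e-01, -4.7345e+01,  3.4711e+01, -1.7000e-02,  2.9900e-01,
       -1.0000e-03]), 'position': array([0.533, 0.143, 0.321]), 'eef_rot': array([ 0.993,  0.112, -0.004, -0.032]), 'contact_force': array([-0.49 , -0.989, -0.069]), 'moment': array([-0.054, -0.038, -0.005]), 'grip_force': np.float64(0.0), 'grip_width': np.float64(-0.002)}
```

Joint 6 has reached its limit. I turn the tool about 90° the other way; the closed fingers then push side by side.

>>> drive_tool(
  series=[
    [0, 0, 0, 0, -7],
    [0, 0, 0, 0, -14],
    [0, 0, 0, 0, -21],
    [0, 0, 0, 0, -28],
    [0, 0, 0, 0, -35],
    [0, 0, 0, 0, -42],
    [0, 0, 0, 0, -49],
    [0, 0, 0, 0, -49],
  ],
)

```text
t: 3.27
position: [0.5326, 0.1429, 0.3216]
eef_rot: [0.857, 0.514, 0.009, -0.031]
contact_force: [0.2, -0.9, -0.6]
grip_width: 0.002
grip_force: 0.0
```

```bash
cat > st.py <<'E'
from h import *
from scipy.spatial.transform import Rotation as Ro
s=r.read_state(); M=Ro.from_quat(s["eef_rot"]).as_matrix()
yaw=np.radians(6.4);R=np.array([[np.cos(yaw),-np.sin(yaw)],[np.sin(yaw),np.cos(yaw)]]);o=np.array([.559,-.002])
print("t",s["t"],"pos",s["position"].round(4),"press",(R.T@(s["position"][:2]-o)).round(4),"yaw",np.degrees(np.arctan2(M[1,0],M[0,0])).round(2),"zax",M[:,2].round(3),"q",s["qpos"].round(2),"F",s["contact_force"].round(1))
def to(px,py,z):
    w=np.r_[o+R@[px,py],z]; print((px,py,z),"shift cm",(100*M.T@(w-s["position"])).round(2))
E
python3 -c "
from st import *
to(0,.30,.32)"
```

```text
t 3.2667 pos [0.5326 0.1429 0.3216] press [-0.0101  0.1469] yaw 61.89 zax [-0.016  0.062 -0.998] q [0.22 0.2  0.04 1.41 0.06 2.28] F [ 0.2 -0.9 -0.6]
(0, 0.3, 0.32) shift cm [13.16 -7.8   1.12]
```

A tilt of about 3.6° remains, because the command was clipped. It does no harm and my shift code allows for it. I finish the turn and move outside the plate.

>>> drive_tool(
  series=[
    [0, 2.2, -1.3, 0.2, -7],
    [0, 4.4, -2.6, 0.4, -14],
    [0, 6.6, -3.9, 0.6, -21],
    [0, 8.8, -5.2, 0.8, -28],
    [0, 11, -6.5, 1, -34.5],
    [0, 13.2, -7.8, 1.1, -34.5],
    [0, 13.2, -7.8, 1.1, -34.5],
  ],
)

```text
t: 3.85
position: [0.5257, 0.3007, 0.3197]
eef_rot: [0.667, 0.745, 0.018, -0.028]
contact_force: [-0.2, -0.0, -0.4]
grip_width: 0.002
grip_force: 0.0
```

```bash
python3 -c "
from st import *
to(0,.30,.06)
for n in ('top','wrist'):
    c=cam(n); cv2.imwrite('pics/%s1.png'%n,c['img'][:,:,::-1])
a=cv2.imread('pics/wrist1.png');b=cv2.imread('pics/top1.png')
cv2.imwrite('pics/both1.png',np.hstack([cv2.resize(a,(400,300)),b[140:340,190:457][:, :].repeat(1,0)[:, :].copy() if 0 else cv2.resize(b[140:340,180:447],(400,300))]))"
```

```text
t 3.85 pos [0.5257 0.3007 0.3197] press [0.0006 0.3045] yaw 96.3 zax [-0.017  0.064 -0.998] q [0.48 0.29 0.15 1.41 0.06 1.94] F [-0.2 -0.  -0.4]
(0, 0.3, 0.06) shift cm [-2.15  0.19 25.89]
```

View pics/both1.png

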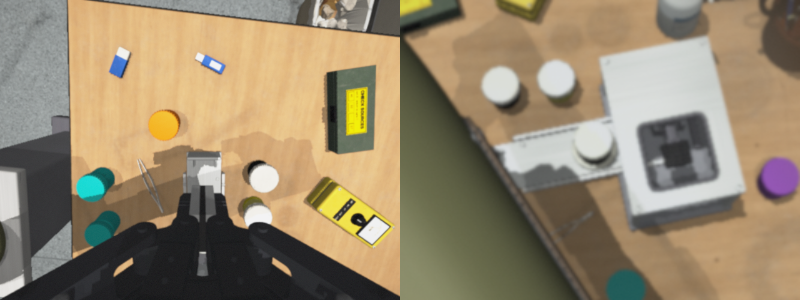

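The wrist view shows the push plate at (203,160) in line with the closed fingers, the orange jar off to the left at (164,125), and the spare jars to the right. The way down is clear.

>>> drive_tool(
  series=[
    [0, -0.3, 0, 4, 0],
    [0, -0.6, 0, 8, 0],
    [0, -1, 0.1, 12, 0],
    [0, -1.3, 0.1, 16, 0],
    [0, -1.6, 0.2, 20, 0],
    [0, -1.9, 0.2, 23.5, 0],
    [0, -2.1, 0.2, 26.3, 0],
    [0, -2.1, 0.2, 26.3, 0],
  ],
)

```text
t: 4.62
position: [0.5219, 0.2891, 0.0504]
eef_rot: [0.668, 0.743, 0.013, -0.028]
contact_force: [-1.3, -0.2, -0.6]
grip_width: 0.001
grip_force: 0.0
```

```bash
python3 -c "
from st import *
to(0,.27,.055);to(0,.166,.055)
c=cam('side');cv2.imwrite('pics/side2.png',cv2.resize(c['img'][200:400,200:460,::-1],None,fx=3,fy=3))"
```

```text
t 4.6167 pos [0.5219 0.2891 0.0504] press [-0.0044  0.2934] yaw 96.08 zax [-0.025  0.057 -0.998] q [ 0.47  0.42 -0.3   0.85  0.06  1.93] F [-1.3 -0.2 -0.6]
(0, 0.27, 0.055) shift cm [-2.31  0.44 -0.61]
(0, 0.166, 0.055) shift cm [-12.69   0.49  -1.23]
```

View pics/side2.png

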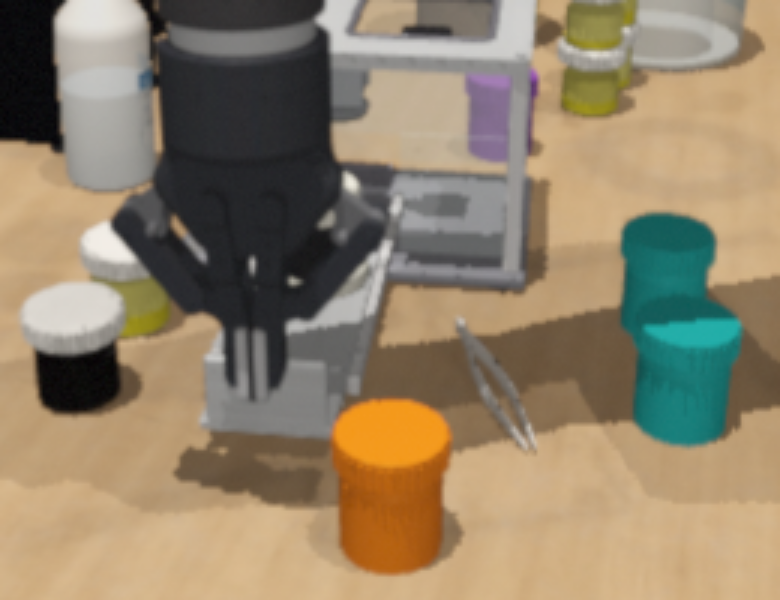

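The tips are in front of the plate, which is at about (265,390), and level with it. Nothing is touching, so I push in.

>>> drive_tool(
  series=[
    [0, -1, 0.4, -0.5, 0],
    [0, -1.9, 0.4, -0.5, 0],
    [0, -2.6, 0.4, -0.5, 0],
    [0, -3.4, 0.4, -0.6, 0],
    [0, -4.2, 0.4, -0.6, 0],
    [0, -5, 0.4, -0.7, 0],
    [0, -5.8, 0.4, -0.7, 0],
    [0, -6.6, 0.4, -0.7, 0],
  ],
)

```text
t: 5.33
position: [0.5377, 0.2268, 0.0592]
eef_rot: [0.667, 0.745, 0.018, -0.027]
contact_force: [0.6, 0.3, -0.5]
grip_width: 0.004
grip_force: 0.0
```

>>> drive_tool(
  series=[
    [0, -0.8, 0, 0, 0],
    [0, -1.6, 0, -0.1, 0],
    [0, -2.4, 0, -0.1, 0],
    [0, -3.2, 0, -0.2, 0],
    [0, -4, 0, -0.2, 0],
    [0, -4.7, 0, -0.3, 0],
    [0, -5.2, 0, -0.3, 0],
    [0, -5.4, 0, -0.3, 0],
  ],
)

```text
t: 6.0
position: [0.5437, 0.173, 0.0586]
eef_rot: [0.667, 0.745, 0.018, -0.027]
contact_force: [-0.4, -0.2, 0.8]
grip_width: 0.0
grip_force: 0.0
```

```bash
python3 -c "
from st import *
to(0,.166,.055)"
```

```text
t 6.0 pos [0.5437 0.173  0.0586] press [0.0043 0.1757] yaw 96.29 zax [-0.016  0.062 -0.998] q [ 0.27  0.37 -0.35  0.85  0.06  1.73] F [-0.4 -0.2  0.8]
(0, 0.166, 0.055) shift cm [-0.99 -0.42  0.3 ]
```

```bash
python3 -c "
from st import *
c=cam('side');cv2.imwrite('pics/side3.png',cv2.resize(c['img'][180:380,200:460,::-1],None,fx=3,fy=3))"
```

```text
t 6.0 pos [0.5437 0.173  0.0586] press [0.0043 0.1757] yaw 96.29 zax [-0.016  0.062 -0.998] q [ 0.27  0.37 -0.35  0.85  0.06  1.73] F [-0.4 -0.2  0.8]
```

View pics/side3.png

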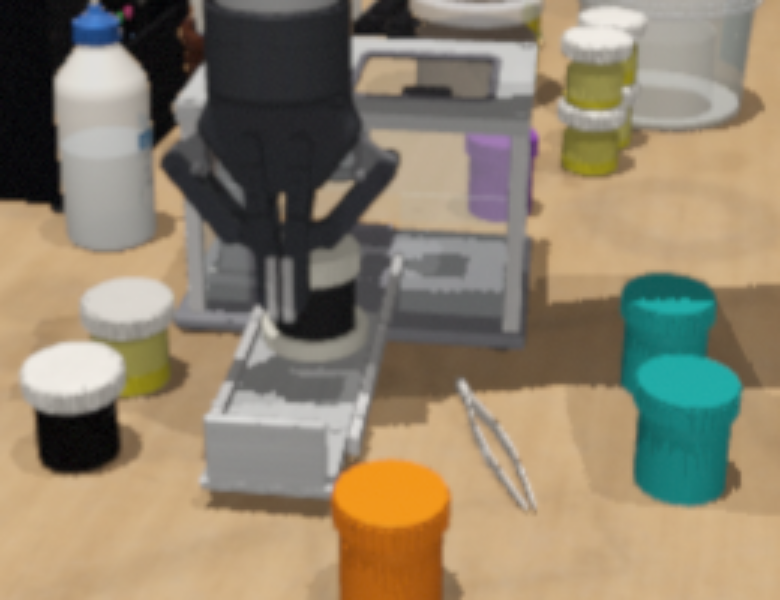

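The picture shows the fingers have passed above the plate: the tips are at about (288,315), and the plate is still out at (265,450). The tray and jar are untouched. So the tips sit higher than assumed, and I measure them from both views.

```bash
python3 -c "
from st import *
c=dict(np.load('side0.npz'))
def onplane(u,v,py):
    a=world(c,u,v,.0);b=world(c,u,v,.1); f=lambda w:np.r_[R.T@(w[:2]-o),w[2]]
    a,b=f(a),f(b); k=(py-a[1])/(b[1]-a[1]); return (a+k*(b-a)).round(4)
print(onplane(296,285,.176),onplane(283,330,.2934),'plate top mid',onplane(289.,319.,.255),'bottom',onplane(288,342,.255))
c2=cam('side');
Z=c2['range_z']
m=(c2['img'].max(2)<75)
for v in range(270,290,2): print(v,[ (u,round(float(world(c2,u,v)[2]),3),round(float((R.T@(world(c2,u,v)[:2]-o))[1]),3)) for u in (290,296,300)])
to(0,.285,.2);to(0,.1757,.12)"
```

```text
t 6.05 pos [0.5437 0.1731 0.0585] press [0.0043 0.1757] yaw 96.29 zax [-0.016  0.062 -0.998] q [ 0.27  0.37 -0.35  0.85  0.06  1.73] F [ 0.1 -0.3 -0.9]
[0.0004 0.176  0.0716] [-0.0022  0.2934  0.0631] plate top mid [-0.0031  0.255   0.0572] bottom [-0.0005  0.255   0.0165]
270 [(290, 0.103, 0.185), (296, 0.103, 0.185), (300, 0.102, 0.181)]
272 [(290, 0.099, 0.184), (296, 0.099, 0.184), (300, 0.098, 0.181)]
274 [(290, 0.095, 0.185), (296, 0.096, 0.186), (300, 0.095, 0.181)]
276 [(290, 0.093, 0.187), (296, 0.092, 0.184), (300, 0.092, 0.183)]
278 [(290, 0.089, 0.185), (296, 0.089, 0.185), (300, 0.088, 0.183)]
280 [(290, 0.085, 0.186), (296, 0.087, 0.187), (300, 0.084, 0.182)]
282 [(290, 0.082, 0.186), (296, 0.082, 0.186), (300, 0.08, 0.181)]
284 [(290, 0.079, 0.187), (296, 0.078, 0.185), (300, 0.045, 0.124)]
286 [(290, 0.075, 0.187), (296, 0.075, 0.186), (300, 0.042, 0.125)]
288 [(290, 0.03, 0.113), (296, 0.036, 0.122), (300, 0.038, 0.125)]
(0, 0.285, 0.2) shift cm [ 11.8   -0.57 -13.42]
(0, 0.1757, 0.12) shift cm [ 0.39 -0.48 -6.13]
```

Tip height by side-camera depth is 0.073 with the TCP reading 0.0585. The plate checks out at 0.057 top and 0.0165 bottom, so the camera is right: the tips are 14.5 mm above the reported TCP rather than 19 mm below it. I will use that figure. I lift, go back outside the plate and lower correctly.

>>> drive_tool(
  series=[
    [0, 0, 0, -3, 0],
    [0, 3, -0.2, -4, 0],
    [0, 6, -0.4, -4, 0],
    [0, 9, -0.5, -4, 0],
    [0, 12, -0.5, -4, 0],
    [0, 12, -0.5, -4, 0],
  ],
)

```text
t: 6.6
position: [0.5257, 0.2953, 0.107]
eef_rot: [0.665, 0.746, 0.02, -0.028]
contact_force: [-0.0, -0.8, 0.2]
grip_width: 0.004
grip_force: 0.0
```

```bash
python3 -c "
from st import *
to(0,.285,.022);to(0,.166,.022)"
```

```text
t 6.6 pos [0.5257 0.2953 0.107 ] press [1.000e-04 2.992e-01] yaw 96.63 zax [-0.015  0.066 -0.998] q [ 0.47  0.37 -0.23  0.95  0.07  1.93] F [-0.  -0.8  0.2]
(0, 0.285, 0.022) shift cm [-1.99  0.05  8.39]
(0, 0.166, 0.022) shift cm [-1.386e+01 -1.000e-02  7.590e+00]
```

>>> drive_tool(
  series=[
    [0, -0.4, 0, 3, 0],
    [0, -0.8, 0, 6, 0],
    [0, -1.2, 0, 7.5, 0],
    [0, -1.5, 0, 8.3, 0],
    [0, -1.5, 0, 8.3, 0],
  ],
)

```text
t: 7.02
position: [0.5246, 0.279, 0.0203]
eef_rot: [0.667, 0.745, 0.016, -0.028]
contact_force: [0.5, -0.8, 0.4]
grip_width: 0.002
grip_force: 0.0
```

```bash
python3 -c "
from st import *
to(0,.27,.022);to(0,.166,.022)
c=cam('side')
f=lambda u,v:np.r_[R.T@(world(c,u,v)[:2]-o),world(c,u,v)[2]].round(3)
for v in range(325,352,3): print(v,f(281,v),f(286,v))"
```

```text
t 7.0167 pos [0.5246 0.279  0.0203] press [-0.0028  0.283 ] yaw 96.31 zax [-0.02   0.061 -0.998] q [ 0.45  0.44 -0.34  0.78  0.06  1.91] F [ 0.5 -0.8  0.4]
(0, 0.27, 0.022) shift cm [-1.29  0.28 -0.25]
(0, 0.166, 0.022) shift cm [-11.67   0.29  -0.9 ]
325 [-0.     0.295  0.073] [-0.006  0.291  0.07 ]
328 [0.001 0.293 0.066] [-0.006  0.293  0.066]
331 [0.    0.295 0.062] [-0.007  0.294  0.062]
334 [0.    0.295 0.057] [-0.006  0.293  0.057]
337 [0.001 0.294 0.052] [-0.006  0.294  0.052]
340 [0.001 0.295 0.047] [-0.006  0.293  0.046]
343 [0.001 0.294 0.041] [-0.006  0.295  0.043]
346 [0.001 0.295 0.037] [-0.006  0.293  0.037]
349 [0.012 0.251 0.   ] [ 0.004  0.249 -0.001]
```

The tips are at z 0.036, in front of the plate. I push.

>>> drive_tool(
  series=[
    [0, -0.7, 0.2, -0.1, 0],
    [0, -1.4, 0.2, -0.1, 0],
    [0, -2.1, 0.3, -0.2, 0],
    [0, -2.9, 0.3, -0.2, 0],
    [0, -3.7, 0.3, -0.3, 0],
    [0, -4.5, 0.3, -0.3, 0],
    [0, -5.3, 0.3, -0.4, 0],
    [0, -6.1, 0.3, -0.4, 0],
  ],
)

```text
t: 7.73
position: [0.5368, 0.2191, 0.023]
eef_rot: [0.667, 0.745, 0.019, -0.027]
contact_force: [0.5, 3.4, 1.5]
grip_width: -0.0
grip_force: 1.4
```

>>> drive_tool(
  series=[
    [0, -0.8, 0, 0, 0],
    [0, -1.6, 0, -0.1, 0],
    [0, -2.4, 0, -0.1, 0],
    [0, -3.2, 0, -0.2, 0],
    [0, -4, 0, -0.2, 0],
    [0, -4.6, 0, -0.2, 0],
    [0, -5, 0, -0.3, 0],
    [0, -5.2, 0, -0.3, 0],
  ],
)

```text
t: 8.4
position: [0.5414, 0.1671, 0.0219]
eef_rot: [0.667, 0.745, 0.017, -0.027]
contact_force: [-0.6, 2.2, 1.0]
grip_width: 0.002
grip_force: 1.1
```

```bash
python3 -c "
from st import *
to(0,.166,.022)"
```

```text
t 8.4 pos [0.5414 0.1671 0.0219] press [0.0014 0.17  ] yaw 96.29 zax [-0.017  0.062 -0.998] q [ 0.26  0.41 -0.4   0.77  0.06  1.72] F [-0.6  2.2  1. ]
(0, 0.166, 0.022) shift cm [-0.4  -0.14 -0.03]
```

Force is now 2–3 N, so the tray is moving. I creep on to the stop.

>>> drive_tool(
  series=[
    [0, -0.2, 0, 0, 0],
    [0, -0.4, 0, 0, 0],
    [0, -0.5, 0, 0, 0],
    [0, -0.5, 0, 0, 0],
  ],
)

```text
t: 8.73
position: [0.5417, 0.165, 0.0219]
eef_rot: [0.666, 0.745, 0.019, -0.029]
contact_force: [-1.3, 8.6, 1.9]
grip_width: -0.001
grip_force: 4.0
```

>>> drive_tool(
  series=[
    [0, -0.1, 0, 0, 0],
    [0, -0.2, 0, 0, 0],
    [0, -0.3, 0, 0, 0],
    [0, -0.3, 0, 0, 0],
  ],
)

```text
t: 9.07
position: [0.5417, 0.165, 0.0221]
eef_rot: [0.665, 0.746, 0.021, -0.031]
contact_force: [-3.8, 16.6, 1.2]
grip_width: -0.001
grip_force: 8.5
```

Force rises to 17 N with no further motion, so the tray is on its stop. I back off, lift and check.

>>> drive_tool(
  series=[
    [0, 1, 0, 0, 0],
    [0, 2.5, 0, 0, 0],
    [0, 3, 0, -4, 0],
    [0, 3, 0, -8, 0],
    [0, 3, 0, -12, 0],
    [0, 3, 0, -16, 0],
    [0, 3, 0, -20, 0],
    [0, 3, 0, -22, 0],
  ],
)

```text
t: 9.73
position: [0.5446, 0.176, 0.2483]
eef_rot: [0.666, 0.745, 0.02, -0.025]
contact_force: [0.7, -0.6, 0.8]
grip_width: -0.003
grip_force: 0.0
```

```bash
python3 -c "
from st import *
to(-.055,0,.22)
c=cam('side');a=cv2.resize(c['img'][180:340,200:460,::-1],None,fx=3,fy=3);cv2.imwrite('pics/side4.png',a)"
```

```text
t 9.7333 pos [0.5446 0.176  0.2483] press [0.0055 0.1785] yaw 96.35 zax [-0.01   0.062 -0.998] q [ 0.27  0.24 -0.07  1.25  0.06  1.73] F [ 0.7 -0.6  0.8]
(-0.055, 0, 0.22) shift cm [-17.99  -6.03   1.72]
```

View pics/side4.png

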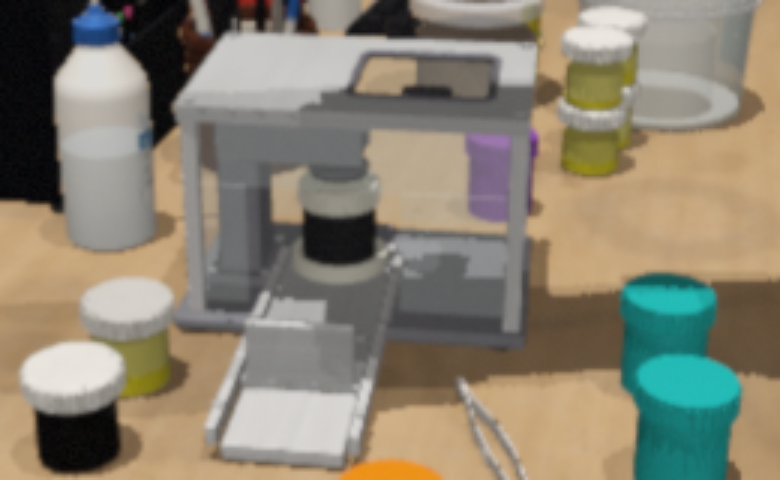

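The jar stands under the ram at (340,215), and the plate is in at (300,355). Now over the window.

>>> drive_tool(
  series=[
    [0, -3, -1, 0.2, 0],
    [0, -6, -2, 0.4, 0],
    [0, -9, -3, 0.6, 0],
    [0, -12, -4, 0.8, 0],
    [0, -15, -5, 1, 0],
    [0, -18, -6, 1.2, 0],
    [0, -18, -6, 1.2, 0],
    [0, -18, -6, 1.2, 0],
  ],
)

```text
t: 10.45
position: [0.5022, -0.0098, 0.2196]
eef_rot: [0.668, 0.744, 0.017, -0.027]
contact_force: [-0.3, 0.2, -0.6]
grip_width: 0.003
grip_force: 0.0
```

```bash
python3 -c "
from st import *
to(-.055,0,.18);to(-.055,0.001,.13)
c=cam('side');c2=cam('top')
f=lambda u,v:np.r_[R.T@(world(c,u,v)[:2]-o),world(c,u,v)[2]]
P=np.array([[f(u,v) for u in range(250,420)] for v in range(120,230)]);z=P[...,2]
k=(abs(P[...,0]+.055)<.045)&(abs(P[...,1])<.045)&(z>.165)&(z<.4)
z0=z[k].min();print('tip z',z0)
for a in (0,.01,.02,.03,.04,.06,.08): 
    q=P[k&(abs(z-z0-a)<.004)]; print(a,len(q),q[:,:2].min(0).round(3),q[:,:2].max(0).round(3))
"
```

```text
t 10.45 pos [ 0.5022 -0.0098  0.2196] press [-0.0573 -0.0014] yaw 96.16 zax [-0.017  0.062 -0.998] q [-0.06  0.15 -0.26  1.19  0.06  1.4 ] F [-0.3  0.2 -0.6]
(-0.055, 0, 0.18) shift cm [-0.11  0.27  3.95]
(-0.055, 0.001, 0.13) shift cm [-0.33  0.32  8.95]
tip z 0.23375149355137204
0 16 [-0.065 -0.012] [-0.052  0.01 ]
0.01 64 [-0.072  0.002] [-0.046  0.012]
0.02 69 [-0.071  0.001] [-0.046  0.012]
0.03 68 [-0.072 -0.011] [-0.046  0.011]
0.04 87 [-0.079 -0.01 ] [-0.034  0.011]
0.06 171 [-0.1   -0.025] [-0.014  0.012]Traceback (most recent call last):
  File "<string>", line 10, in <module>
    q=P[k&(abs(z-z0-a)<.004)]; print(a,len(q),q[:,:2].min(0).round(3),q[:,:2].max(0).round(3))
                                              ~~~~~~~~~~~^^^
    return umr_minimum(a, axis, None, out, keepdims, initial, where)
ValueError: zero-size array to reduction operation minimum which has no identity
```

Side-camera depth puts the tips at (-0.059, 0.000, 0.234), with fingers ±13 mm wide, inside the ±40 mm window. I descend to just above the pad.

>>> drive_tool(
  series=[
    [0, -0.1, 0.3, 2, 0],
    [0, -0.2, 0.3, 4, 0],
    [0, -0.3, 0.3, 6, 0],
    [0, -0.3, 0.3, 7.5, 0],
    [0, -0.3, 0.3, 8.3, 0],
    [0, -0.3, 0.3, 8.6, 0],
    [0, -0.3, 0.3, 8.6, 0],
  ],
)

```text
t: 11.13
position: [0.5048, -0.0048, 0.1338]
eef_rot: [0.666, 0.745, 0.018, -0.027]
contact_force: [-0.6, -0.0, -0.4]
grip_width: 0.001
grip_force: 0.0
```

```bash
python3 -c "
from st import *
to(-.055,0.001,.126);to(-.055,.001,.108)"
```

```text
t 11.1333 pos [ 0.5048 -0.0048  0.1338] press [-0.0542  0.0032] yaw 96.41 zax [-0.017  0.062 -0.998] q [-0.05  0.21 -0.39  1.    0.06  1.41] F [-0.6 -0.  -0.4]
(-0.055, 0.001, 0.126) shift cm [-0.27 -0.07  0.76]
(-0.055, 0.001, 0.108) shift cm [-0.39 -0.05  2.56]
```

>>> drive_tool(
  series=[
    [0, -0.2, 0, 0.4, 0],
    [0, -0.3, 0, 0.8, 0],
    [0, -0.3, 0, 1.1, 0],
    [0, -0.3, 0, 1.4, 0],
    [0, -0.3, 0, 1.6, 0],
    [0, -0.3, 0, 1.6, 0],
  ],
)

```text
t: 11.63
position: [0.5057, -0.0079, 0.1183]
eef_rot: [0.667, 0.745, 0.018, -0.026]
contact_force: [0.4, -0.9, 3.7]
grip_width: 0.003
grip_force: 1.8
```

>>> drive_tool(
  series=[
    [0, 0, 0, 0.2, 0],
    [0, 0, 0, 0.4, 0],
    [0, 0, 0, 0.6, 0],
    [0, 0, 0, 0.7, 0],
    [0, 0, 0, 0.7, 0],
  ],
)

```text
t: 12.05
position: [0.5058, -0.0079, 0.1122]
eef_rot: [0.667, 0.745, 0.018, -0.026]
contact_force: [-0.8, -2.0, 9.9]
grip_width: 0.002
grip_force: 4.8
```

>>> drive_tool(
  series=[
    [0, 0, 0, 0.2, 0],
    [0, 0, 0, 0.4, 0],
    [0, 0, 0, 0.5, 0],
    [0, 0, 0, 0.6, 0],
    [0, 0, 0, 0.6, 0],
  ],
)

```text
t: 12.47
position: [0.5063, -0.0078, 0.1083]
eef_rot: [0.667, 0.745, 0.018, -0.025]
contact_force: [-6.4, -3.7, 27.2]
grip_width: 0.001
grip_force: 14.0
```

>>> drive_tool(
  series=[
    [0, 0, 0, 0.1, 0],
    [0, 0, 0, 0.2, 0],
    [0, 0, 0, 0.3, 0],
    [0, 0, 0, 0.3, 0],
  ],
)

```text
t: 12.8
position: [0.5065, -0.0079, 0.1072]
eef_rot: [0.667, 0.745, 0.019, -0.024]
contact_force: [-12.9, -4.2, 42.6]
grip_width: -0.001
grip_force: 22.5
```

The lever is hard against its stop (43 N, stiff). I ease slightly and hold for about 2 s.

>>> drive_tool(
  series=[
    [0, 0, 0, -0.1, 0],
    [0, 0, 0, -0.1, 0],
    [0, 0, 0, -0.1, 0],
    [0, 0, 0, -0.1, 0],
    [0, 0, 0, -0.1, 0],
    [0, 0, 0, -0.1, 0],
    [0, 0, 0, -0.1, 0],
    [0, 0, 0, -0.1, 0],
  ],
)

```text
t: 13.47
position: [0.5065, -0.0079, 0.1076]
eef_rot: [0.667, 0.745, 0.019, -0.024]
contact_force: [-11.5, -4.3, 37.5]
grip_width: -0.001
grip_force: 19.3
```

>>> drive_tool(
  series=[
    [0, 0, 0, 0, 0],
    [0, 0, 0, 0, 0],
    [0, 0, 0, 0, 0],
    [0, 0, 0, 0, 0],
    [0, 0, 0, 0, 0],
    [0, 0, 0, 0, 0],
    [0, 0, 0, 0, 0],
    [0, 0, 0, 0, 0],
  ],
)

```text
t: 14.13
position: [0.5065, -0.0078, 0.1075]
eef_rot: [0.667, 0.745, 0.019, -0.024]
contact_force: [-10.4, -3.9, 36.6]
grip_width: 0.001
grip_force: 19.3
```

>>> drive_tool(
  series=[
    [0, 0, 0, 0, 0],
    [0, 0, 0, 0, 0],
    [0, 0, 0, 0, 0],
    [0, 0, 0, 0, 0],
    [0, 0, 0, 0, 0],
    [0, 0, 0, 0, 0],
  ],
)

```text
t: 14.63
position: [0.5065, -0.0079, 0.1075]
eef_rot: [0.667, 0.745, 0.019, -0.024]
contact_force: [-10.1, -4.0, 37.5]
grip_width: -0.001
grip_force: 19.3
```

```bash
python3 -c "
from st import *
to(-.055,.001,.2)"
```

```text
t 14.6333 pos [ 0.5065 -0.0079  0.1075] press [-0.0529  0.    ] yaw 96.3 zax [-0.011  0.06  -0.998] q [-0.06  0.23 -0.43  0.93  0.06  1.4 ] F [-10.1  -4.   37.5]
(-0.055, 0.001, 0.2) shift cm [ 0.66 -0.25 -9.22]
```

>>> drive_tool(
  series=[
    [0, 0, 0, -0.7, 0],
    [0, 0.1, 0, -1.4, 0],
    [0, 0.2, 0, -2.2, 0],
    [0, 0.3, 0, -3.5, 0],
    [0, 0.4, 0, -6, 0],
    [0, 0.6, 0, -9.5, 0],
    [0, 0.8, 0, -13, 0],
    [0, 0.8, 0, -16, 0],
  ],
)

```text
t: 15.3
position: [0.5059, -0.0082, 0.2649]
eef_rot: [0.666, 0.745, 0.018, -0.027]
contact_force: [-0.2, -0.0, -0.2]
grip_width: -0.001
grip_force: 0.0
```

>>> drive_tool(
  series=[
    [0, 0, 3, 0, 0],
    [0, 0, 6, 0, 0],
    [0, 0, 6, 0, 0],
    [0, 0, 6, 0, 0],
  ],
)

```text
t: 15.63
position: [0.5662, -0.0016, 0.2614]
eef_rot: [0.666, 0.745, 0.017, -0.028]
contact_force: [-0.3, -1.1, -0.0]
grip_width: -0.002
grip_force: 0.0
```

```bash
python3 -c "
from st import *
c=cam('side');c2=cam('top')
f=lambda c,u,v:np.r_[R.T@(world(c,u,v)[:2]-o),world(c,u,v)[2]].round(4)
a=cv2.resize(c['img'][160:340,200:460,::-1],None,fx=3,fy=3);cv2.imwrite('pics/side5.png',a)
print('pad side',f(c,342,210),f(c,344,210), 'top',f(c2,365,241),c2['img'][241,365])
for v in range(234,246): print(v,f(c,313,v),c['img'][v,313])"
```

```text
t 15.6333 pos [ 0.5662 -0.0016  0.2614] press [ 0.0072 -0.0005] yaw 96.36 zax [-0.019  0.063 -0.998] q [-0.04  0.25 -0.03  1.31  0.06  1.42] F [-0.3 -1.1 -0. ]
pad side [-0.0568  0.0003  0.1408] [-0.0602 -0.004   0.1395] top [-0.0534 -0.0009  0.1408] [43 43 43]
234 [-0.0117  0.0683  0.1175] [106 108 109]
235 [-0.0117  0.0681  0.1155] [93 94 95]
236 [-0.0118  0.0688  0.1139] [82 82 83]
237 [-0.0115  0.0675  0.1114] [85 85 86]
238 [-0.0115  0.0674  0.1094] [86 87 88]
239 [-0.0118  0.0691  0.1082] [82 83 82]
240 [-0.0114  0.0669  0.1053] [90 92 87]
241 [-0.0119  0.0704  0.1048] [117 117 109]
242 [-0.0115  0.0678  0.1018] [129 129 120]
243 [-0.0031  0.0124  0.0756] [127 127 118]
244 [-0.0032  0.0131  0.0738] [122 120 111]
245 [-0.0042  0.0199  0.0747] [128 125 116]
```

View pics/side5.png

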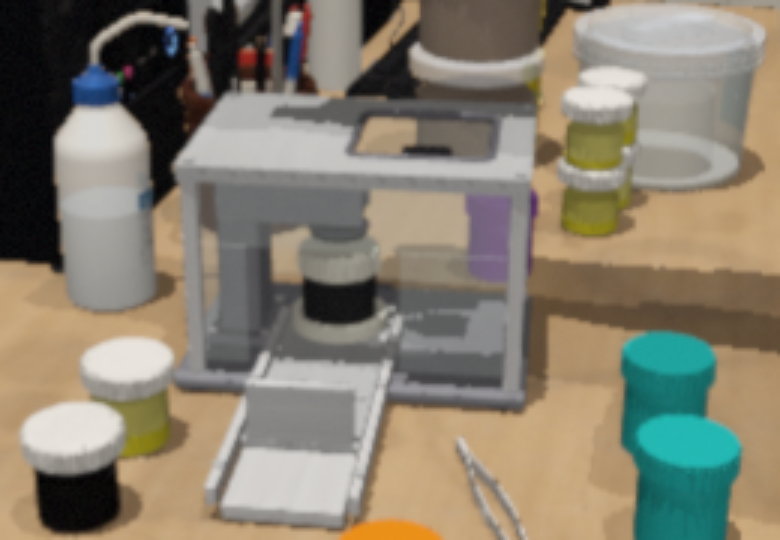

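The lid top is now at z 0.0745 (0.019 + 0.0555), so it is home. The pad is back at 0.1408, the tray is in, and the spare jars and tweezers have not moved. I hand the job in.

```bash
python3 -c "
from h import *
print(workorder.close_job())"
```

```text
the job is handed in; nothing more can be done
None
```

The job is done and handed in at about 16 s: the tray is on its stop, the lid is fully home (top at z 0.0745), the lever was held down about 2 s and came back up, and the guard, jar, lid, spare jars and tweezers showed no contact; one first pass of the fingers went over the plate, about 4 cm short of the jar, and touched nothing.

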